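# Lock the cup-holder pin with its R-clip

### The job

Take the big R-clip from its white fork rack and lock the steel pin of the grey cup-holder bracket with it: push the clip's straight leg down through the cross-hole near the free end of the pin until the bow springs over the pin and the clip sits fully home, then let go. The pin slides endways and has crept out by an unknown amount, so feel for the hole and press gently, about as hard as two fingers would (never more than 25 N); do not disturb the other things on the table.

Things in the scene. Friction and masses are not known exactly. Their poses are not given: they have to be found in the camera images.
- bracket: Grey clevis bracket, cannot move; base 100 x 76 x 8 mm, origin under its centre, z up. Two lugs (outer faces y = -24, +24 mm; 36 mm wide; tops 88 mm high) hold a level steel pin, 24 mm thick, along y, axis 70 mm up. Pin head on the +y side; its free end with a vertical cross-hole sticks out at -y. A cup-holder arm runs level to +x from between the lugs, ring end 202 mm out.
- pin_in (a point): Point on the pin's axis, fixed to the bracket (same axes), at y = -38.5, z = 70 mm: middle of the cross-hole if the pin were pushed fully in. The pin slides endways (12 N friction, does not turn), and has crept out, so the real hole lies 0 to 19 mm from here towards -y, exactly here in x. Pin top and underside 12 mm above and below.
- hole_ref (a point): Fixed to the bracket, on top of the pin, 12 mm above pin_in. The cross-hole's mouth lies 0 to 19 mm from here towards -y. Hole 8 x 8 mm, vertical, right through the pin; pin's free end 22 mm beyond the hole's middle. The leg's tip finds its way in when up to about 1.5 mm off-centre; elsewhere it meets solid steel.
- rack: White plastic fork rack, cannot move; base 110 x 70 mm, z up. Two level arms run along x at y = -12.5 and +12.5 mm, 9 mm thick, upper faces 85 mm above the table, joined by a post at x = 41 to 55 mm. The clip's flange rests on them, its leg and bow hang in the gap between; it lifts straight up (70 mm to be clear).
- clip: R-clip, upright, leg down, 113 mm tall, 70 g. Origin on the leg's axis at the point that lies on the pin's axis when home. z up along the leg, x towards the bow, y along the pin when fitted (bow on either side of the pin). Steel leg 6 mm thick, its cut end bevelled 0.7 mm, from z = -39 mm up. Stem 10 mm square with its foot at z = 15 mm (meets the pin if pushed 3 mm too far). Flange 34 x 34 mm, z = 30 to 34 mm.
- clip_grip (a point): Middle of the clip's flat grip tab for the fingers, 54 mm above the clip's origin. Grey plastic tab 28 mm wide in x, 12 mm thick in y (take it across y), from 34 mm (flange top) to 74 mm above the clip's origin. Axes as the clip's.
- leg_tip (a point): End of the clip's straight leg, 39 mm below the clip's origin.
- bow_flare (a point): Outward flared end of the springy bow (5 mm steel wire hanging from the flange on the clip's +x side), at x = 21, z = -26 mm of the clip. Above it the throat, 6 mm from the leg's axis at z = -11.5 mm, then the curve that holds the pin at z = 0. The flare meets the pin with the clip's origin about 20 mm above the pin's axis; pressing on takes up to about 15 N, then it eases and the bow pulls the clip home.
- bow (a joint): Opening of the clip's bow in rad: 0 relaxed, about 0.11 as its throat rides over the pin, back under 0.05 when it has sprung home.
- spoon: Silver metal spoon lying flat, 160 mm long: leave alone.
- glasses_case: Dark blue eyeglass case, 160 x 60 x 36 mm, origin under its centre: leave alone.
- jar: Empty glass jar with twist lid, 72 mm wide, 95 mm tall, origin under its centre: leave alone.
- pill_crusher: White plastic pill crusher, 56 mm wide, 83 mm tall with a 90 mm cross bar, origin under its centre: leave alone.
- mug: White mug, 76 mm wide, 90 mm tall, origin under its centre: leave alone.
- pill_bottle: Small brown pill bottle, 38 mm wide, 62 mm tall, origin under its centre: leave alone.
There are look-alikes about, which are no part of the job. Of the things shaped like the clip, the grey one is meant. Leave any green or turquoise look-alike of the rack alone.

How it is judged:
By the outcome, as a careful person would: the job done as asked, in the order asked, and still so for the second after the job is handed in, with the robot touching nothing.
It also fails if it takes over 72 s, if anything falls off the work surface, if the arm or the gripper's body presses on something with over 40 N, if the wrist force passes 120 N, or if a joint passes its speed limit or range.

### The arm

A 6-joint arm with a two-finger parallel gripper is mounted at the origin on the work surface. World frame = base frame: x ahead of the robot, y to its left, z up, the work surface at z = 0. Lengths are in m, angles in rad, forces in N, time in s.
With the tool pointing down it reaches from about 0.3 to 0.875 m from the base axis. Payload 6.4 kg.
Tool frame: the origin (TCP) lies on the mounting face of the last link; the fingertips stand 173 mm ahead of it and the grasp point (between the pads) lies 155 mm ahead of it (ctrl.tip_reach is the distance from the TCP to the fingertips, in m); z points along the fingers, y is the line along which they close (so a half turn about z gives the same grasp; the last joint's range is limited). The gripper opens to 85 mm and grips with 20 to 120 N. Pads are 22 mm wide; open, the fingers measure 114 mm over their backs; the gripper's body (76 mm by 85 mm) begins 54 mm behind the grasp point. The pads swing forward as they close: fully open they stand 13 mm farther back than shut.
Start: joints at [0.912, 0.181, 1.607, -0, 1.354, -0.206], TCP at [0.252, 0.517, 0.405] pointing down, gripper open.
Joint ranges: [-2.99, 2.99], [-0.89, 2.07], [0.3, 2.58], [-1.14, 4.28], [0, 2.63], [-3.12, 3.12]. Speed limits (rad/s): [2.57, 2.57, 3.01, 3.14, 3.14, 3.14].

### API

Orientations are given as a unit quaternion [w, x, y, z].
In Python, from bench import ctrl gives the robot as it stands.
- The arm moves only by the shell command python3 -m pendant 'ROWS'. ROWS is JSON, a list that holds one entry, the list of rows, each a list of 7 numbers: the opening, from 0 (shut) to 1 (fully open), then the shift along the tool's x, y, z in mm, then the turn, a rotation vector about the tool's x, y, z in rad. A call has 1 to 5 rows; each row is the pose to reach, as a shift and turn from the pose commanded when the call began, along the tool's axes at that moment; what a row does not reach only later rows make up. A row lasts 1/12 s, in which the tool goes at most 41.7 mm and 7.16 degrees, less where a joint would pass 70% of its speed; a pose out of reach is approached as far as the arm can. A call with a gripper value outside its range is refused whole. The fingers move at their own pace and stop on an object; the grip force is fixed at half the most. Time passes only in rows, so rows that repeat a pose let the fingers close. It gives the time, the measured TCP pose, the force, the opening and the grip force at its end, in the units of the state.
- ctrl.get_obs(): the state, without advancing time (a new reading comes with each control period).
- ctrl.camera(name): name is "scene" or "top" or "wrist"; returns the picture (384x512x3 uint8, red, green, blue); there is no depth.
- ctrl.camera_params(name): a dict with "mtx" (3x3 intrinsics, pixels), "world_from_camera" (4x4, takes a point from camera to world coordinates); the wrist camera has in their place "tool_from_camera" (4x4, takes a point from camera to tool coordinates, whose origin is the TCP and whose axes are the flange's). Camera axes: x right, y down, z forward; pixel columns grow to the right and rows downward; lengths in m; the calibration is good to about 2 mm. A picture is of the moment at which its call begins: read the wrist's pose just before it. camera_params takes no time and is no camera call.
- ctrl.hand_in(): hands the job in; it is judged then, once.
Trained networks look in the newest picture that a camera, given by its name, has taken for a name from the list of things; names that differ only in an ending like _2 or _b are one class to them, and where a whole thing is asked for, a point or a joint stands for the part that bears it (a point fixed in the world has none). Each returns a list of dicts, best first, with "confidence" (0 to 1); they miss things now and then, are a little off and sometimes report something else, mostly with a low value. They report only what shows in the picture. A call takes as long as a camera call. They do not tell look-alikes from the thing itself.
- ctrl.boxes_of(camera, name): "point" ([column, row] as shares, 0 to 1, of the picture: columns of its width, rows of its height, amid what is visible of it).
The state is a dict: "time_s": time; "q": joint angles; "dq": joint speeds; "joint_efforts": joint torques, N m; "eef_pos": TCP position; "eef_rot": TCP orientation; "wrist_force": force on the tool from outside, world axes, zero at the start; "torque": the same for the moment, N m; "opening": opening from 0.0 (shut) to 1.0 (fully open); "grasp_force": force on a finger pad.
Only numpy, scipy, OpenCV 4.12 (cv2) and the standard library are available. Lean on these libraries where they do the work, as an engineer would, in place of code of your own. Each camera call takes 0.05 s, during which the arm holds its last target. There are 200 camera calls.

## Working session

There is one attempt and no reset: what is moved stays moved. The work goes in short steps, Python scripts to look and compute and a shell command to move; the robot and the scene stay as the last step left them, time stands still between calls to the robot, and variables do not carry over. Pictures are saved under pics/ and viewed, at most 10 in all, crops included, and the job is handed in when it is done.

```bash
mkdir -p pics; ls
cat > h.py <<'E'
import numpy as np,cv2
from bench import ctrl
from scipy.spatial.transform import Rotation as R
def snap(n,f):
    im=ctrl.camera(n); cv2.imwrite('pics/'+f,im[:,:,::-1]); return im
def Tw():
    o=ctrl.get_obs(); T=np.eye(4); q=o['eef_rot']; T[:3,:3]=R.from_quat([q[1],q[2],q[3],q[0]]).as_matrix(); T[:3,3]=o['eef_pos']; return T
def cam(n):
    p=ctrl.camera_params(n); K=np.array(p['mtx'])
    W=np.array(p['world_from_camera']) if n!='wrist' else Tw()@np.array(p['tool_from_camera'])
    return K,W
def ray(n,u,v):
    K,W=cam(n); d=W[:3,:3]@np.linalg.inv(K)@[u,v,1]; return W[:3,3],d
def onz(n,u,v,z):
    o,d=ray(n,u,v); return o+d*(z-o[2])/d[2]
def proj(n,P):
    K,W=cam(n); p=K@(np.linalg.inv(W)@np.append(P,1))[:3]; return p[:2]/p[2]
def tri(rs):
    A=0;b=0
    for o,d in rs:
        d=d/np.linalg.norm(d);M=np.eye(3)-np.outer(d,d);A=A+M;b=b+M@o
    return np.linalg.solve(A,b)
E
python3 - <<'E'
from h import *
np.set_printoptions(precision=4,suppress=True)
for n in ['scene','top']:
    snap(n,n+'.png'); K,W=cam(n); print(n,W)
    for t in ['bracket','rack','clip','clip_grip','hole_ref']:
        try: print(t,[(round(b['point'][0]*512),round(b['point'][1]*384),round(b['confidence'],2)) for b in ctrl.boxes_of(n,t)])
        except Exception as e: print(t,e)
a=cv2.imread('pics/scene.png');b=cv2.imread('pics/top.png')
cv2.imwrite('pics/both.png',cv2.resize(np.vstack([a,b])[:, :],(512,768))[:,:]) 
print(Tw(),ctrl.get_obs()['time_s'],ctrl.get_obs()['wrist_force'])
E
```

```text
pics
scene [[-0.1108  0.6889 -0.7163  1.3479]
 [ 0.9936  0.0622 -0.0939  0.013 ]
 [-0.0202 -0.7222 -0.6914  0.9356]
 [ 0.      0.      0.      1.    ]]
bracket [(355, 245, 0.73)]
rack [(213, 246, 0.91), (133, 161, 0.7), (186, 151, 0.66)]
clip [(155, 227, 0.66), (274, 242, 0.53), (211, 219, 0.52), (269, 201, 0.18)]
clip_grip [(276, 239, 0.75), (156, 224, 0.68), (213, 220, 0.66)]
hole_ref [(357, 247, 0.88)]
top [[-0.0097 -0.9911  0.1331  0.2751]
 [-0.9997  0.0067 -0.0231 -0.075 ]
 [ 0.022  -0.1332 -0.9908  1.6692]
 [ 0.      0.      0.      1.    ]]
bracket [(167, 171, 0.56)]
rack [(319, 277, 0.64), (358, 254, 0.64), (271, 174, 0.58)]
clip [(315, 177, 0.71), (229, 172, 0.54), (271, 171, 0.41), (166, 174, 0.24)]
clip_grip [(321, 178, 0.66), (225, 171, 0.49)]
hole_ref [(166, 174, 0.93)]
[[-0.8992  0.4375  0.      0.2515]
 [ 0.4375  0.8992  0.      0.5171]
 [ 0.      0.     -1.      0.4047]
 [ 0.      0.      0.      1.    ]] 0.6 [-0.1786 -0.1847  0.2976]
```

View pics/scene.png

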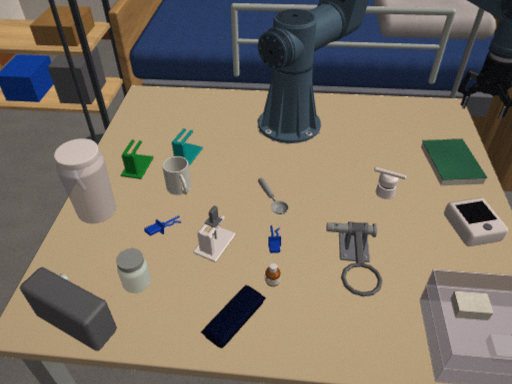

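View pics/top.png

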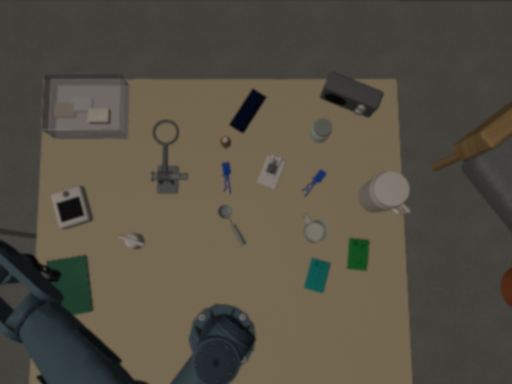

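Candidates: a grey clip in the white rack at scene (213,220), top (271,170). The look-alikes are blue clips at scene (160,226) and (274,240), and empty green and turquoise racks at (135,160) and (186,150). I choose the grey one in the white rack. The bracket is at scene (355,245), top (167,178). Next is a close crop to check.

Run:
```python
from h import *
a=cv2.imread('pics/scene.png');b=cv2.imread('pics/top.png')
f=lambda i,x,y,s,z:cv2.resize(i[y:y+s*3//4,x:x+s],(z,z*3//4),interpolation=cv2.INTER_CUBIC)
cv2.imwrite('pics/c1.png',np.vstack([np.hstack([f(a,175,200,80,400),f(a,315,210,80,400)]),np.hstack([f(b,235,145,64,400),f(b,136,150,64,400)])]))
np.set_printoptions(precision=4,suppress=True)
```

```text
(no output)
```

View pics/c1.png

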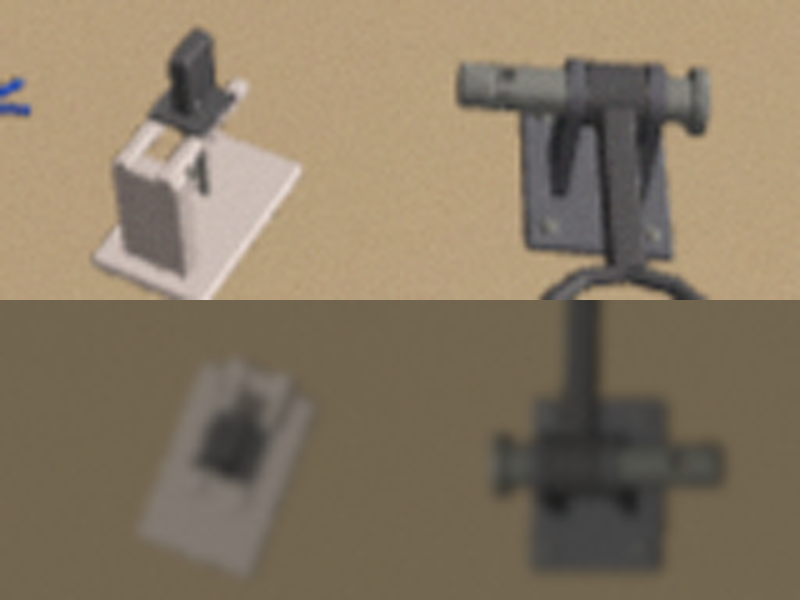

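The crop confirms the grey clip in the white rack, with the tab at scene (213.6,214), top (272,168). The post faces scene bottom, so the rack's yaw is about -21°. The bracket's free end, with a dark hole at scene (336.6,225), points to -y world and the arm points to +x.

Run:
```python
from h import *
np.set_printoptions(precision=4,suppress=True)
s=lambda x,y:(175+x/5,200+y/5); s2=lambda x,y:(315+(x-400)/5,210+y/5)
t=lambda x,y:(235+x*.16,145+(y-300)*.16); t2=lambda x,y:(136+(x-400)*.16,150+(y-300)*.16)
print('clip',onz('scene',*s(193,70),.109),onz('top',*t(230,437),.109),tri([ray('scene',*s(193,70)),ray('top',*t(230,440))]))
print('hole',onz('scene',*s2(508,75),.082),onz('top',*t2(681,463),.082))
print('base top corners T', [onz('top',*t(*p),.006)[:2] for p in [(205,358),(138,535),(245,575),(312,400)]])
print('base S', [onz('scene',*s(*p),.006)[:2] for p in [(95,260),(300,168)]])
print('pin ends S',onz('scene',*s2(468,85),.07),onz('scene',*s2(690,100),.07))
print('pin ends T',onz('top',*t2(720,465),.07),onz('top',*t2(500,463),.07))
print('bracket base T',[onz('top',*t2(*p),.008)[:2] for p in [(533,400),(665,400),(530,570),(662,572)]])
print('bracket base S',[onz('scene',*s2(*p),.008)[:2] for p in [(527,247),(670,257)]])
```

```text
clip [ 0.5684 -0.1729  0.109 ] [ 0.572 -0.173  0.109] [ 0.57   -0.1727  0.1107]
hole [0.5526 0.1393 0.082 ] [0.5472 0.1351 0.082 ]
base top corners T [array([ 0.638 , -0.1658]), array([ 0.535, -0.126]), array([ 0.5115, -0.1869]), array([ 0.613 , -0.2271])]
base S [array([ 0.6133, -0.2252]), array([ 0.5393, -0.1257])]
pin ends S [0.5503 0.1205 0.07  ] [0.5502 0.2323 0.07  ]
pin ends T [0.548  0.1154 0.07  ] [0.5499 0.2355 0.07  ]
bracket base T [array([0.5969, 0.2295]), array([0.5965, 0.1544]), array([0.499 , 0.2295]), array([0.4973, 0.155 ])]
bracket base S [array([0.6032, 0.156 ]), array([0.6027, 0.2282])]
```

```bash
python3 -m pendant '[[[1,-30,-24,0,0,0,0],[1,-60,-48,0,0,0,0],[1,-90,-72,0,0,0,0],[1,-118,-96,0,0,0,0],[1,-147,-120,0,0,0,0]]]'
python3 -m pendant '[[[1,-30,-24,0,0,0,0],[1,-60,-48,0,0,0,0],[1,-90,-72,0,0,0,0],[1,-118,-96,0,0,0,0],[1,-147,-120,0,0,0,0]]]'
python3 -m pendant '[[[1,-30,-24,0,0,0,0],[1,-60,-48,0,0,0,0],[1,-90,-72,0,0,0,0],[1,-118,-96,0,0,0,0],[1,-147,-120,0,0,0,0]]]'
python3 -m pendant '[[[1,-30,-24,0,0,0,-0.08],[1,-60,-48,0,0,0,-0.08],[1,-90,-72,0,0,0,-0.08],[1,-118,-96,0,0,0,-0.08],[1,-147,-120,0,0,0,-0.08]]]'
python3 -m pendant '[[[1,0,0,0,0,0,0],[1,0,0,0,0,0,0],[1,0,0,0,0,0,0]]]'
python3 - <<'E'
from h import *
np.set_printoptions(precision=4,suppress=True)
T=Tw();print(T, ctrl.get_obs()['wrist_force'],np.array(ctrl.camera_params('wrist')['tool_from_camera']))
snap('wrist','w1.png')
for n in['clip','clip_grip','rack']: print(n,[(round(b['point'][0]*512),round(b['point'][1]*384),round(b['confidence'],2)) for b in ctrl.boxes_of('wrist',n)])
print(proj('wrist',[.57,-.173,.129]))
E
```

```text
time_s: 1.02
eef_pos: [0.3314, 0.3434, 0.4048]
eef_rot: [0.0, 0.224, 0.975, 0.0]
wrist_force: [0.4, 0.2, 0.8]
opening: 0.997
grasp_force: 0.0
time_s: 1.43
eef_pos: [0.4112, 0.1709, 0.4051]
eef_rot: [0.0, 0.224, 0.974, 0.0]
wrist_force: [0.9, 0.4, 0.8]
opening: 1.004
grasp_force: 0.0
time_s: 1.85
eef_pos: [0.491, -0.0015, 0.405]
eef_rot: [0.0, 0.225, 0.974, 0.0]
wrist_force: [1.5, -0.6, 0.6]
opening: 0.997
grasp_force: 0.0
time_s: 2.27
eef_pos: [0.5707, -0.1737, 0.4047]
eef_rot: [0.0, 0.185, 0.983, 0.0]
wrist_force: [0.2, 0.2, 0.8]
opening: 0.998
grasp_force: 0.0
time_s: 2.52
eef_pos: [0.57, -0.1716, 0.4043]
eef_rot: [-0.001, 0.186, 0.983, 0.0]
wrist_force: [-0.0, 0.7, 0.4]
opening: 1.003
grasp_force: 0.0
[[-0.9311  0.3647 -0.0009  0.57  ]
 [ 0.3647  0.9311  0.0009 -0.1716]
 [ 0.0012  0.0005 -1.      0.4043]
 [ 0.      0.      0.      1.    ]] [-0.0075  0.6692  0.4025] [[ 0.     -0.9508 -0.3098  0.0789]
 [ 1.      0.0001 -0.0003  0.0005]
 [ 0.0003 -0.3098  0.9508  0.0305]
 [ 0.      0.      0.      1.    ]]
clip [(389, 108, 0.76), (256, 181, 0.6)]
clip_grip [(259, 179, 0.86), (128, 193, 0.67), (390, 112, 0.63)]
rack [(259, 152, 0.66)]
[258.5449 189.908 ]
```

View pics/w1.png

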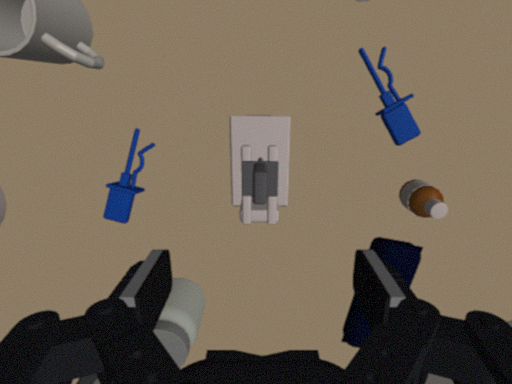

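The wrist view shows the grey clip at about (260,182) in the white rack, aligned with the tool. The blue clips are off to both sides. Next I zoom in for the tab's exact centre and angle.

Run:
```python
from h import *
a=cv2.imread('pics/w1.png')[110:230,210:310]
cv2.imwrite('pics/c2.png',cv2.resize(a,(500,600),interpolation=cv2.INTER_CUBIC))
for z in (.085,.129,.104,.109):
  for p in ([260,182],[261,182],[260,183]): print(z,p,onz('wrist',*p,z).round(4))
```

```text
0.085 [260, 182] [ 0.5762 -0.1745  0.085 ]
0.085 [261, 182] [ 0.5766 -0.1736  0.085 ]
0.085 [260, 183] [ 0.5772 -0.1748  0.085 ]
0.129 [260, 182] [ 0.5641 -0.1694  0.129 ]
0.129 [261, 182] [ 0.5644 -0.1687  0.129 ]
0.129 [260, 183] [ 0.5649 -0.1697  0.129 ]
0.104 [260, 182] [ 0.571  -0.1723  0.104 ]
0.104 [261, 182] [ 0.5713 -0.1715  0.104 ]
0.104 [260, 183] [ 0.5719 -0.1726  0.104 ]
0.109 [260, 182] [ 0.5696 -0.1717  0.109 ]
0.109 [261, 182] [ 0.57   -0.1709  0.109 ]
0.109 [260, 183] [ 0.5705 -0.1721  0.109 ]
```

View pics/c2.png

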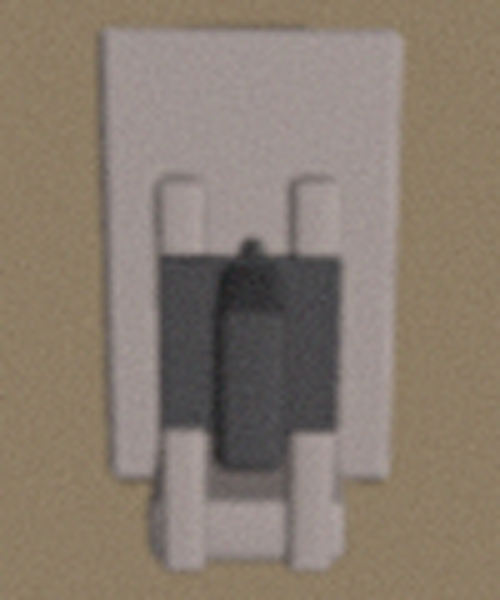

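Crop: the tab's top is centred at about (260.6,187.6) and the flange at (260,178.7), aligned with the tool to within about 0.5°.

Run:
```python
from h import *
T=Tw()
for p,z in (([260.6,187.6],.129),([260,178.7],.104)):
  P=onz('wrist',*p,z); print(P.round(4),(np.linalg.inv(T)@np.append(P,1)).round(4))
```

```text
[ 0.5688 -0.1707  0.129 ] [ 1.20e-03 -7.00e-04  2.76e-01  1.00e+00]
[ 0.5682 -0.1712  0.104 ] [ 0.0016 -0.0014  0.301   1.    ]
```

```bash
python3 -m pendant '[[[0.6,1,-1,30,0,0,0],[0.5,1,-1,60,0,0,0],[0.5,1,-1,90,0,0,0],[0.5,1,-1,115,0,0,0],[0.5,1,-1,137,0,0,0]]]'
python3 -m pendant '[[[0.5,0,0,0,0,0,0],[0.5,0,0,0,0,0,0],[0.3,0,0,0,0,0,0],[0.1,0,0,0,0,0,0],[0,0,0,0,0,0,0]]]'
python3 -m pendant '[[[0,0,0,0,0,0,0],[0,0,0,0,0,0,0],[0,0,0,0,0,0,0],[0,0,0,0,0,0,0],[0,0,0,0,0,0,0]]]'
python3 -c "
from h import *
print(Tw().round(4))
snap('wrist','w2.png');snap('scene','s2.png')"
```

```text
time_s: 3.13
eef_pos: [0.5685, -0.171, 0.2662]
eef_rot: [-0.0, 0.185, 0.983, 0.0]
wrist_force: [0.2, 1.3, -0.3]
opening: 0.497
grasp_force: 0.0
time_s: 3.55
eef_pos: [0.5698, -0.1726, 0.2701]
eef_rot: [0.002, 0.185, 0.983, -0.001]
wrist_force: [0.2, 0.3, 3.7]
opening: 0.13
grasp_force: 58.6
time_s: 3.97
eef_pos: [0.5698, -0.1727, 0.2701]
eef_rot: [0.002, 0.185, 0.983, -0.0]
wrist_force: [-0.3, 1.5, 6.5]
opening: 0.136
grasp_force: 59.3
[[-9.313e-01  3.643e-01  3.500e-03  5.698e-01]
 [ 3.643e-01  9.313e-01 -1.500e-03 -1.727e-01]
 [-3.800e-03 -1.000e-04 -1.000e+00  2.701e-01]
 [ 0.000e+00  0.000e+00  0.000e+00  1.000e+00]]
```

```bash
python3 -m pendant '[[[0,0,0,-10,0,0,0],[0,0,0,-30,0,0,0],[0,0,0,-55,0,0,0],[0,0,0,-85,0,0,0],[0,0,0,-110,0,0,0]]]'
python3 -m pendant '[[[0,4,15,0,0,0,0],[0,9,35,0,0,0,0],[0,14,56,0,0,0,0],[0,20,78,0,0,0,0],[0,26,101,0,0,0,0]]]'
python3 -m pendant '[[[0,5,20,0,0,0,0],[0,10,40,0,0,0,0],[0,15,60,0,0,0,0],[0,20,80,0,0,0,0],[0,26,101,0,0,0,0]]]'
python3 -m pendant '[[[0,5,20,0,0,0,-0.08],[0,10,40,0,0,0,-0.16],[0,15,60,0,0,0,-0.24],[0,20,80,0,0,0,-0.31],[0,25,101,0,0,0,-0.373]]]'
python3 -m pendant '[[[0,0,0,0,0,0,0],[0,0,0,0,0,0,0],[0,0,0,0,0,0,0],[0,0,0,0,0,0,0]]]'
python3 - <<'E'
from h import *
print(Tw().round(4)); snap('wrist','w3.png')
for n in['hole_ref','clip','leg_tip','bow_flare']: print(n,[(round(b['point'][0]*512),round(b['point'][1]*384),round(b['confidence'],2)) for b in ctrl.boxes_of('wrist',n)])
print(proj('wrist',[.549,.137,.082]))
E
```

```text
time_s: 4.48
eef_pos: [0.5689, -0.1724, 0.3803]
eef_rot: [0.001, 0.185, 0.983, -0.0]
wrist_force: [0.6, -0.8, -0.6]
opening: 0.128
grasp_force: 58.5
time_s: 4.9
eef_pos: [0.5813, -0.0677, 0.378]
eef_rot: [-0.0, 0.186, 0.983, -0.0]
wrist_force: [0.2, -0.4, -0.8]
opening: 0.13
grasp_force: 58.6
time_s: 5.32
eef_pos: [0.5939, 0.0359, 0.3778]
eef_rot: [-0.0, 0.185, 0.983, -0.0]
wrist_force: [-0.6, -0.2, -0.5]
opening: 0.133
grasp_force: 58.6
time_s: 5.73
eef_pos: [0.6073, 0.1391, 0.3778]
eef_rot: [-0.0, -0.002, 1.0, -0.0]
wrist_force: [0.1, -0.4, -0.6]
opening: 0.127
grasp_force: 58.5
time_s: 6.07
eef_pos: [0.6075, 0.1372, 0.3777]
eef_rot: [-0.0, 0.001, 1.0, -0.0]
wrist_force: [0.9, -0.2, -1.4]
opening: 0.129
grasp_force: 58.6
[[-1.000e+00  1.200e-03 -2.000e-04  6.075e-01]
 [ 1.200e-03  1.000e+00 -3.000e-04  1.372e-01]
 [ 2.000e-04 -3.000e-04 -1.000e+00  3.777e-01]
 [ 0.000e+00  0.000e+00  0.000e+00  1.000e+00]]
hole_ref [(322, 120, 0.89)]
clip [(108, 126, 0.94), (260, 244, 0.78), (321, 119, 0.71), (108, 8, 0.39)]
leg_tip [(113, 132, 0.97), (261, 241, 0.55)]
bow_flare [(116, 92, 0.73)]
[261.47495715 113.27810398]
```

View pics/w3.png

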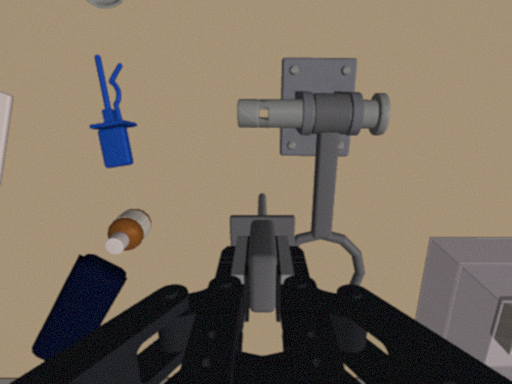

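The wrist view shows the cross-hole at about (264,113), right through the pin. The clip's leg tip is at about (262,197), and the clip hangs straight. One zoom for sub-pixel positions.

Run:
```python
from h import *
a=cv2.imread('pics/w3.png')[90:250,220:300]
cv2.imwrite('pics/c3.png',np.hstack([cv2.resize(a[:60],(480,360),interpolation=cv2.INTER_CUBIC)[:, :],np.zeros((360,10,3),np.uint8)]+[cv2.resize(a[95:150,10:60],(300,330),interpolation=cv2.INTER_CUBIC)] if 0 else [cv2.resize(a[:60],(600,450),interpolation=cv2.INTER_CUBIC)]))
b=a[90:150]; cv2.imwrite('pics/c3.png',np.hstack([cv2.resize(a[:60],(400,300),interpolation=cv2.INTER_CUBIC),cv2.resize(b,(400,300),interpolation=cv2.INTER_CUBIC)]))
```

```text
(no output)
```

View pics/c3.png

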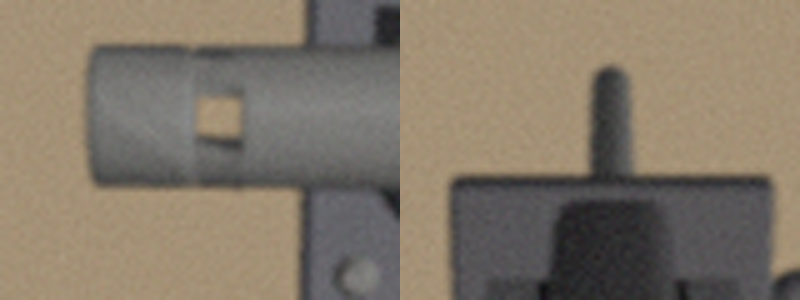

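Run:
```python
from h import *
T=Tw();I=np.linalg.inv(T)
def t(p,z): P=onz('wrist',*p,z); return P.round(4),((I@np.append(P,1))[:3]*1e3).round(1)
print('pin axis',t([263.8,113.2],.07)); print('mouth',t([263.8,114.5],.082))
print('pin end',t([238.0,113.2],.07))
for z in(.118,.124,.130): print('tip',t([262.2,194.0],z))
# base corners
print([t(p,.008)[0] for p in ([281,58],[355,58],[281,155],[349,155])])
```

```text
pin axis (array([0.5498, 0.139 , 0.07  ]), array([ 57.9,   1.7, 307.7]))
mouth (array([0.55  , 0.1389, 0.082 ]), array([ 57.7,   1.6, 295.7]))
pin end (array([0.5498, 0.1169, 0.07  ]), array([ 57.8, -20.4, 307.7]))
tip (array([0.6066, 0.1375, 0.118 ]), array([  1.1,   0.3, 259.7]))
tip (array([0.6046, 0.1375, 0.124 ]), array([  3.1,   0.3, 253.7]))
tip (array([0.6026, 0.1375, 0.13  ]), array([  5.1,   0.3, 247.7]))
[array([0.501 , 0.1564, 0.008 ]), array([0.5011, 0.23  , 0.008 ]), array([0.599 , 0.1581, 0.008 ]), array([0.599 , 0.2323, 0.008 ])]
```

```bash
python3 -m pendant '[[[0,14,0.5,0,0,0,0],[0,30,1,0,0,0,0],[0,46,1.4,0,0,0,0],[0,57.5,1.4,0,0,0,0],[0,57.5,1.4,0,0,0,0]]]'
python3 -m pendant '[[[0,0,0,10,0,0,0],[0,0,0,20,0,0,0],[0,0,0,30,0,0,0],[0,0,0,30,0,0,0],[0,0,0,30,0,0,0]]]'
python3 - <<'E'
from h import *
print(Tw().round(4)); a=snap('wrist','w4.png')[:,:,::-1]; s=snap('scene','s4.png')[:,:,::-1]
c=a[130:240,200:320]; d=s[190:245,310:370]
cv2.imwrite('pics/c4.png',np.hstack([cv2.resize(c,(480,440),interpolation=cv2.INTER_CUBIC),cv2.resize(d[:, :],(320,293),interpolation=cv2.INTER_CUBIC) if 0 else cv2.resize(s[190:250,320:360],(293,440),interpolation=cv2.INTER_CUBIC)]))
print(proj('wrist',[.5498,.139,.082]))
E
```

```text
time_s: 6.73
eef_pos: [0.5486, 0.1393, 0.3776]
eef_rot: [-0.001, -0.0, 1.0, 0.0]
wrist_force: [0.2, 0.1, -0.9]
opening: 0.133
grasp_force: 58.6
time_s: 7.15
eef_pos: [0.5501, 0.1391, 0.346]
eef_rot: [-0.002, 0.0, 1.0, -0.0]
wrist_force: [0.3, -0.3, -0.5]
opening: 0.132
grasp_force: 58.6
[[-1.000e+00  1.000e-04 -3.000e-03  5.501e-01]
 [ 1.000e-04  1.000e+00 -1.000e-04  1.391e-01]
 [ 3.000e-03 -1.000e-04 -1.000e+00  3.460e-01]
 [ 0.000e+00  0.000e+00  0.000e+00  1.000e+00]]
[261.52965468 192.24599486]
```

View pics/c4.png

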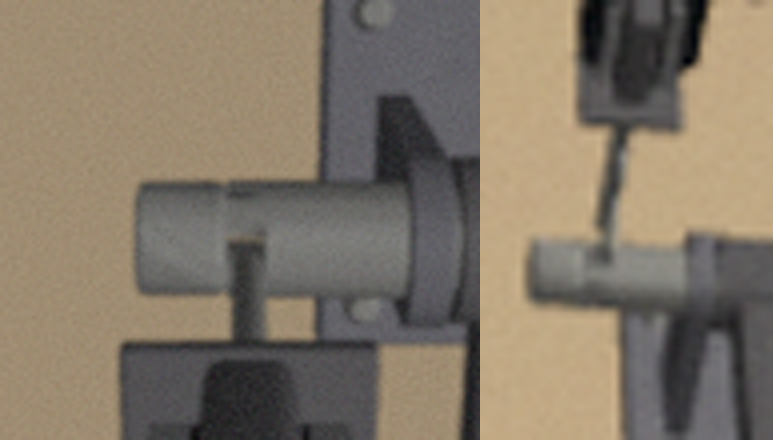

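The crop shows the leg directly over the hole: leg column 248, hole column 246 (zoomed), which is about 0.4 mm. I'll lower it gently.

```bash
python3 -m pendant '[[[0,0,-0.3,2,0,0,0],[0,0,-0.3,4,0,0,0],[0,0,-0.3,6,0,0,0],[0,0,-0.3,8,0,0,0],[0,0,-0.3,8,0,0,0]]]'
python3 -m pendant '[[[0,0,0,1,0,0,0],[0,0,0,2,0,0,0],[0,0,0,3,0,0,0],[0,0,0,4,0,0,0],[0,0,0,4,0,0,0]]]'
python3 -m pendant '[[[0,0,0,1,0,0,0],[0,0,0,2,0,0,0],[0,0,0,3,0,0,0],[0,0,0,3,0,0,0],[0,0,0,3,0,0,0]]]'
```

```text
time_s: 7.67
eef_pos: [0.55, 0.139, 0.3393]
eef_rot: [-0.0, -0.0, 1.0, -0.0]
wrist_force: [-0.4, 0.3, -1.1]
opening: 0.132
grasp_force: 58.6
time_s: 8.08
eef_pos: [0.5501, 0.139, 0.3354]
eef_rot: [-0.0, -0.0, 1.0, -0.0]
wrist_force: [-0.3, -0.6, -1.0]
opening: 0.129
grasp_force: 58.6
time_s: 8.5
eef_pos: [0.5501, 0.139, 0.3326]
eef_rot: [-0.0, -0.0, 1.0, -0.0]
wrist_force: [-0.8, 0.6, -0.3]
opening: 0.131
grasp_force: 58.6
```

```bash
python3 -m pendant '[[[0,0,0,1,0,0,0],[0,0,0,2,0,0,0],[0,0,0,3,0,0,0],[0,0,0,4,0,0,0],[0,0,0,5,0,0,0]]]' | grep -E 'pos|wrist'
python3 -m pendant '[[[0,0,0,1,0,0,0],[0,0,0,2,0,0,0],[0,0,0,3,0,0,0],[0,0,0,4,0,0,0],[0,0,0,5,0,0,0]]]'| grep -E 'pos|wrist'
```

```text
eef_pos: [0.5501, 0.139, 0.3276]
wrist_force: [-0.5, -0.2, -1.2]
eef_pos: [0.5501, 0.139, 0.3226]
wrist_force: [-0.2, 0.5, -0.0]
```

```bash
python3 -m pendant '[[[0,0,0,2,0,0,0],[0,0,0,4,0,0,0],[0,0,0,6,0,0,0],[0,0,0,8,0,0,0],[0,0,0,10,0,0,0]]]' | grep -E 'pos|wrist'
python3 -m pendant '[[[0,0,0,1,0,0,0],[0,0,0,2,0,0,0],[0,0,0,3,0,0,0],[0,0,0,4,0,0,0],[0,0,0,5,0,0,0]]]'| grep -E 'pos|wrist'
python3 -m pendant '[[[0,0,0,1,0,0,0],[0,0,0,2,0,0,0],[0,0,0,3,0,0,0],[0,0,0,3,0,0,0],[0,0,0,3,0,0,0]]]'| grep -E 'pos|wrist'
```

```text
eef_pos: [0.5501, 0.139, 0.3124]
wrist_force: [-0.1, -0.4, 0.2]
eef_pos: [0.5505, 0.1389, 0.3081]
wrist_force: [-0.6, -0.5, 2.8]
eef_pos: [0.5508, 0.1389, 0.3055]
wrist_force: [3.3, -0.3, 4.2]
```

```bash
python3 -m pendant '[[[0,0,0,1,0,0,0],[0,0,0,1.5,0,0,0],[0,0,0,2,0,0,0],[0,0,0,2.5,0,0,0],[0,0,0,3,0,0,0]]]' | grep -E 'pos|wrist'
python3 -m pendant '[[[0,0,0,1,0,0,0],[0,0,0,1.5,0,0,0],[0,0,0,2,0,0,0],[0,0,0,2.5,0,0,0],[0,0,0,3,0,0,0]]]' | grep -E 'pos|wrist'
```

```text
eef_pos: [0.551, 0.1389, 0.3031]
wrist_force: [3.8, -0.1, 9.9]
eef_pos: [0.551, 0.1388, 0.2997]
wrist_force: [4.0, -1.1, 6.9]
```

```bash
python3 -m pendant '[[[0,0,0,0.5,0,0,0],[0,0,0,1,0,0,0],[0,0,0,1.5,0,0,0],[0,0,0,2,0,0,0],[0,0,0,2,0,0,0]]]' | grep -E 'pos|rot|wrist'
```

```text
eef_pos: [0.5508, 0.1389, 0.297]
eef_rot: [0.001, -0.0, 1.0, 0.0]
wrist_force: [7.6, 0.0, -0.5]
```

```bash
python3 -m pendant '[[[0,0,0,1,0,0,0],[0,0,0,2,0,0,0],[0,0,0,3,0,0,0],[0,0,0,4,0,0,0],[0,0,0,4,0,0,0]]]' | grep -E 'pos|wrist'
python3 -m pendant '[[[0,0,0,0.5,0,0,0],[0,0,0,1,0,0,0],[0,0,0,1.5,0,0,0],[0,0,0,2,0,0,0],[0,0,0,2,0,0,0]]]' | grep -E 'pos|wrist'
```

```text
eef_pos: [0.5506, 0.1389, 0.2922]
wrist_force: [7.8, 0.5, 0.0]
eef_pos: [0.5506, 0.1389, 0.2904]
wrist_force: [7.2, 0.4, -0.5]
```

```bash
python3 -m pendant '[[[0,0,0,0.5,0,0,0],[0,0,0,1,0,0,0],[0,0,0,1,0,0,0],[0,0,0,1,0,0,0]]]' | grep -E 'pos|wrist'
python3 - <<'E'
from h import *
print(Tw().round(4)); a=snap('wrist','w5.png')[:,:,::-1]; s=snap('scene','s5.png')[:,:,::-1]
cv2.imwrite('pics/c5.png',np.hstack([cv2.resize(a[110:260,180:340],(470,440),interpolation=cv2.INTER_CUBIC),cv2.resize(s[195:255,320:360],(293,440),interpolation=cv2.INTER_CUBIC)]))
E
```

```text
eef_pos: [0.5505, 0.1389, 0.2892]
wrist_force: [6.5, -0.5, -1.4]
[[-1.000e+00 -0.000e+00  1.300e-03  5.505e-01]
 [-0.000e+00  1.000e+00 -1.000e-04  1.389e-01]
 [-1.300e-03 -1.000e-04 -1.000e+00  2.892e-01]
 [ 0.000e+00  0.000e+00  0.000e+00  1.000e+00]]
```

View pics/c5.png

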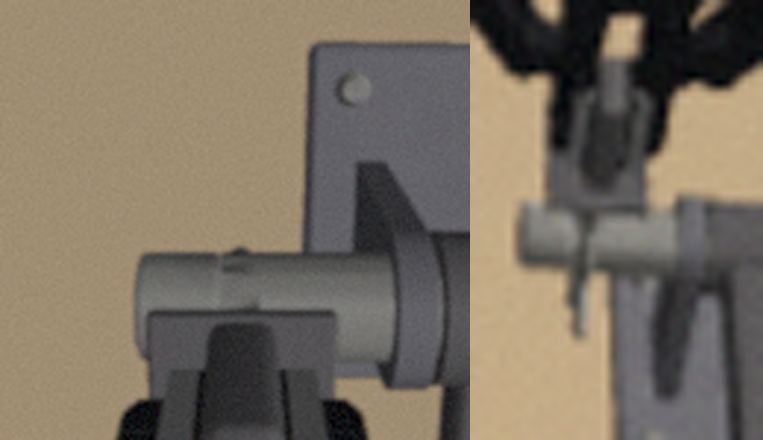

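The clip's leg is through the pin and the bow hooks over it, with the flange just above the pin. I'll probe the last few millimetres.

```bash
for i in 1 2 3; do python3 -m pendant '[[[0,0,0,0.5,0,0,0],[0,0,0,1,0,0,0],[0,0,0,1,0,0,0]]]' | grep -E 'pos|wrist'; done
```

```text
eef_pos: [0.5502, 0.1389, 0.288]
wrist_force: [6.0, 0.1, -2.1]
eef_pos: [0.55, 0.1388, 0.2867]
wrist_force: [5.2, -0.4, -1.4]
eef_pos: [0.55, 0.1389, 0.286]
wrist_force: [4.7, -0.1, -1.7]
```

```bash
for i in 1 2; do python3 -m pendant '[[[0,0,0,0.5,0,0,0],[0,0,0,1,0,0,0],[0,0,0,1,0,0,0]]]' | grep -E 'pos|wrist'; done
```

```text
eef_pos: [0.5501, 0.139, 0.2856]
wrist_force: [4.9, -0.0, -1.9]
eef_pos: [0.5503, 0.139, 0.285]
wrist_force: [2.7, 0.0, 2.3]
```

```bash
python3 -m pendant '[[[0,0,0,0.5,0,0,0],[0,0,0,1,0,0,0],[0,0,0,1,0,0,0]]]' | grep -E 'pos|wrist'
```

```text
eef_pos: [0.5505, 0.139, 0.2843]
wrist_force: [3.3, -0.6, 3.6]
```

Fz turned positive around TCP 0.285, which matches the predicted home height. I'll back off 1 mm, open, and retreat straight up.

```bash
python3 -m pendant '[[[0,0,0,-1,0,0,0],[0,0,0,-1,0,0,0],[0.5,0,0,-1,0,0,0],[0.5,0,0,-1,0,0,0],[0.5,0,0,-1,0,0,0]]]'
python3 -m pendant '[[[0.5,0,0,0,0,0,0],[0.5,0,0,-10,0,0,0],[0.5,0,0,-25,0,0,0],[0.5,0,0,-45,0,0,0],[0.5,0,0,-65,0,0,0]]]'| grep -E 'pos|wrist'
python3 -m pendant '[[[0.5,-20,0,-20,0,0,0],[0.5,-40,0,-30,0,0,0],[0.5,-60,0,-40,0,0,0],[0.5,-60,0,-40,0,0,0],[0.5,-60,0,-40,0,0,0]]]'| grep -E 'pos|wrist'
python3 - <<'E'
from h import *
T=Tw();print(T[:3,3]); a=snap('wrist','w6.png')[:,:,::-1]; s=snap('scene','s6.png')[:,:,::-1]
cv2.imwrite('pics/c6.png',np.hstack([cv2.resize(a[40:190,180:340],(470,440),interpolation=cv2.INTER_CUBIC),cv2.resize(s[195:255,320:360],(293,440),interpolation=cv2.INTER_CUBIC)]))
h=np.array([.55,.139,.07])
for d in ([0,0,-.039],[0,0,.074],[-.017,-.017,.034],[-.017,.017,.034],[.017,-.017,.03],[.017,.017,.03]):
  p=proj('scene',h+d);q=proj('wrist',h+d);print(d,'scene crop',((p-[320,195])*7.33).round(),'wrist crop',((q-[180,40])*2.937).round())
E
```

```text
time_s: 15.02
eef_pos: [0.5491, 0.139, 0.2835]
eef_rot: [-0.002, -0.0, 1.0, -0.0]
wrist_force: [-0.9, -0.3, 0.2]
opening: 0.497
grasp_force: 0.0
eef_pos: [0.5498, 0.139, 0.3505]
wrist_force: [0.4, 0.2, -0.6]
eef_pos: [0.6105, 0.1389, 0.3906]
wrist_force: [-0.7, 0.5, 0.6]
[0.61054963 0.13886031 0.39060147]
[0, 0, -0.039] scene crop [104. 311.] wrist crop [240. 202.]
[0, 0, 0.074] scene crop [142.  89.] wrist crop [240. 232.]
[-0.017, -0.017, 0.034] scene crop [ 77. 132.] wrist crop [175. 152.]
[-0.017, 0.017, 0.034] scene crop [176. 139.] wrist crop [305. 152.]
[0.017, -0.017, 0.03] scene crop [ 78. 212.] wrist crop [179. 280.]
[0.017, 0.017, 0.03] scene crop [179. 219.] wrist crop [301. 280.]
```

View pics/c6.png

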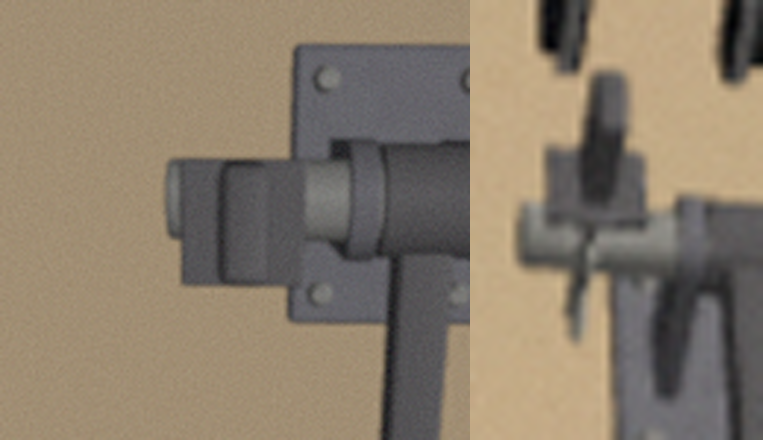

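The clip is upright on the pin. The flange is at scene-crop row ~220 (predicted 212–219 for home), the leg and bow are below the pin, and the gripper is clear. I'm handing in.

```bash
python3 -c "
from bench import ctrl
print(ctrl.hand_in())"
```

```text
the job is handed in; nothing more can be done
None
```

I took the grey R-clip from the white rack and pressed it through the pin's cross-hole until the bow sprang over. I then let go, backed the gripper clear and handed in at about 16 s on the robot's clock. The highest wrist force I read while pressing was about 11 N. The last pictures show the clip at its home height to within about 1–2 mm, but the verdict itself was not shown.

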